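# Lock the ravioli mould into its bed

## Task

Gently lay the ravioli mould with the round pockets flat in the bed, fully down between the blue guides. Then press the two orange caps, one at each end of the bed, straight down, each just until its clip snaps and stays down, so that both jaws hold the mould; press gently (the clips crack at 25 N), leave the other things where they are and let go of everything.

Things in the scene. Friction and masses are not known exactly. Their poses are not given: they have to be found in the camera images.
- mould: The mould to fit: aluminium block 60 (x) x 130 (y) x 24 (z) mm, about 0.4 kg, with six ROUND brass-rimmed dark pockets drawn on top. Origin: centre of its underside, z up; it lies on the table. Turned by half a turn it is the same. Grip it by its two long sides (60 mm apart).
- bed: Mould bed, fixed: aluminium base 110 (x) x 260 (y) x 14 mm; origin at the centre of its underside, on the table. The mould lies with its long side along the bed's y, between blue corner guides. At each end (y = +100, -100 mm) stands a grey clip housing 46 x 40 mm, top 50 mm above the table, with an orange cap on top and an orange jaw that slides out over the mould's end.
- bed_seat (a point): Centre of the mould's place on the base's upper face, 14 mm above the table: the mould's origin must come here, long side along the bed's y. The guides leave 64 mm in x and 134 mm in y (2 mm play each side), rise 18 mm above the base with flared lead-ins to 25 mm, and leave the mould's long sides free for fingers over the middle 80 mm.
- clip_left (a point): Centre of the left housing's top (bed's +y end), 50 mm above the table, on the axis of the left cap (32 mm diameter). The upper face of the unpressed cap is 10 to 26 mm above this point: the caps are screw-adjusted, each differently, and the height is not reported; feel for it.
- clip_right (a point): The same at the bed's -y end, for the right cap.
- cap_left (a joint): Press of the left cap, m: 0 up, 0.008 at its rigid stop. The force rises from about 2 N to a peak of 9 to 13 N near half travel (the two clips differ) and fades to nothing at about 6 mm; past that it snaps to the stop by itself and stays for good, jaw out. Let go earlier and it springs back. Pressing on at the stop, the force climbs steeply.
- cap_right (a joint): The same for the right cap.
- spare_mould: Another mould of the same size, with six SQUARE white-rimmed blue pockets; to be left alone. Origin: centre of its underside.
- dredger: Steel flour can, 60 mm diameter, 110 mm high; leave alone. Origin: centre of its underside.
- bowl: Steel bowl, 140 mm diameter, 60 mm high; leave alone. Origin: centre of its underside.
- cutter: Brass ring cutter, 70 mm diameter, 30 mm high; leave alone. Origin: centre of its underside.
- scraper: Bench scraper, steel blade 80 x 130 mm with a blue handle 18 mm thick, lying; leave alone. Origin: on the table under the middle of the blade.
- brush: Pastry brush, lying; leave alone. Origin: near its middle, on the underside.
- jar: Glass jar with white cap, 72 mm diameter, 100 mm high; leave alone. Origin: centre of its underside.
There are look-alikes about, which are no part of the job. What is shaped like the mould but turquoise is not meant.

How it is judged (in metres and radians):
On the way:
1. the round-pocket mould lies seated in the bed while both caps are still up (horizontal distance between mould and bed_seat below 0.005 m and z of mould in the frame of bed_seat below 0.003 m and angle between the y axis of mould and the y axis of bed, either way round below 0.09 rad and value of joint each of cap_left, cap_right below 0.003 m), for 0.2 s.
At the end, for the whole second after the job is handed in: The round-pocket mould lies flat and still in the bed, within 5 mm of its place, within 3 mm of fully down and 0.09 rad of square, and both caps are snapped down (more than 6.8 mm of 8), with the robot clear of everything (horizontal distance between mould and bed_seat below 0.005 m and z of mould in the frame of bed_seat between -0.003 and 0.003 m and angle between the y axis of mould and the y axis of bed, either way round below 0.09 rad and angle between mould's own z axis and vertical below 0.06 rad and linear speed of mould below 0.02 m/s and value of joint each of cap_left, cap_right above 0.0068 m); the robot touches nothing.
It fails at once if the robot pushes on the bed or its clips with more than 25 N (contact force between any of the arm, the fingers and bed above 25 N).
It fails at once if the mould is rammed into the bed with more than 40 N (contact force between mould and bed above 40 N).
It fails at once if another thing is moved by more than 20 mm (distance of any of spare_mould, dredger, bowl, cutter, scraper, brush, jar from where it was at the start of the episode above 0.02 m).
It also fails if it takes over 64 s, if anything falls off the work surface, if the arm or the gripper's body presses on something with over 40 N, if the wrist force passes 120 N, or if a joint passes its speed limit or range.

## Robot

A 6-joint arm with a two-finger parallel gripper is mounted at the origin on the work surface. World frame = base frame: x ahead of the robot, y to its left, z up, the work surface at z = 0. Lengths are in mm, angles in rad, forces in N, time in s.
With the tool pointing down it reaches from about 400 to 925 mm from the base axis. Payload 12.5 kg.
Tool frame: the origin (TCP) lies at the very end of the fingers, on their centre line; the grasp point (between the pads) lies 19 mm behind it; z points along the fingers, y is the direction in which the jaws open and shut (so a half turn about z gives the same grasp; the last joint's range is limited). The gripper opens to 95 mm and grips with 3 to 60 N. Pads are 20 mm wide; open, the fingers measure 119 mm over their backs; the gripper's body (75 mm by 180 mm) begins 59 mm behind the grasp point.
Start: joints at [1.241, 0.491, 1.559, -0, 1.092, -0.106], TCP at [138.692, 609.435, 214.661] pointing down, gripper open.
Joint ranges: [-3.1, 3.1], [-0.84, 2.19], [0.05, 2.79], [-1.13, 4.28], [0.06, 2.93], [-2.69, 2.69]. Speed limits (rad/s): [2.22, 2.22, 2.79, 3.14, 3.14, 3.14].

## Interface

Orientations are given as [roll, pitch, yaw] about the fixed x, y, z axes, in that order (R = Rz(yaw) Ry(pitch) Rx(roll)).
In Python, from cell import env gives the robot as it stands.
- The arm moves only by the shell command python3 -m pendant 'ROWS'. ROWS is JSON, a list that holds one entry, the list of rows, each a list of 5 numbers: the opening, from 0 (shut) to 1 (fully open), then the shift along the tool's x, y, z in m, then the turn about the tool's z in rad. A call has exactly 8 rows; each row is the pose to reach, as a shift and turn from the pose commanded when the call began, along the tool's axes at that moment; what a row does not reach only later rows make up. A row lasts 1/10 s, in which the tool goes at most 50 mm and 8.59 degrees, less where a joint would pass 70% of its speed; a pose out of reach is approached as far as the arm can. A call with a gripper value outside its range is refused whole. The fingers move at their own pace and stop on an object; the grip force is fixed at half the most. Time passes only in rows, so rows that repeat a pose let the fingers close, or fill a call up. It gives the time, the measured TCP pose, the force and the opening at its end, in the units of the state.
- env.state(): the state, without advancing time (a new reading comes with each control period).
- env.read_camera(name): name is "scene" or "top" or "wrist"; returns a dict with "image" (420x560x3 uint8, blue, green, red), "range_z" (420x560 float32, mm along the optical axis (not along the pixel's ray), 0 where there is no reading), "fx", "fy", "cx", "cy" (pixels), "dist" ([k1, k2, p1, p2, k3] as OpenCV has them; the pictures are not rectified), "rvec" (rotation vector, rad) and "tvec" (3), from world to camera coordinates, as OpenCV has them; the wrist camera has in their place "tool_from_camera" (4x4, takes a point from camera to tool coordinates, whose origin is the TCP and whose axes are the flange's). Camera axes: x right, y down, z forward; pixel columns grow to the right and rows downward; lengths in mm; the calibration is good to about 2 mm. A picture is of the moment at which its call begins: read the wrist's pose just before it.
- env.job_done(): hands the job in, once; it reports no verdict.
The state is a dict: "t": time; "joints": joint angles; "qvel": joint speeds; "tau": joint torques, N m; "eef_pos": TCP position; "tcp_rot": TCP orientation; "ft_force": force on the tool from outside, world axes, zero at the start; "moment": the same for the moment, N m; "opening": opening from 0.0 (shut) to 1.0 (fully open).
Only numpy, scipy, OpenCV 4.12 (cv2) and the standard library are available. Lean on these libraries where they do the work, as an engineer would, in place of code of your own. Each camera call takes 0.05 s, during which the arm holds its last target. There are 200 camera calls.

## Working session

There is one attempt and no reset: what is moved stays moved. The work goes in short steps, Python scripts to look and compute and a shell command to move; the robot and the scene stay as the last step left them, time stands still between calls to the robot, and variables do not carry over. Pictures are saved under pics/ and viewed, about 8 in all and at most 12, crops included, and the job is handed in when it is done.

```bash
mkdir -p pics; ls; cat > h.py <<'E'
import numpy as np,cv2
from cell import env
def save(c,n,crop=None,s=1):
    im=c["image"]
    if crop: x0,y0,x1,y1=crop; im=im[y0:y1,x0:x1]
    cv2.imwrite(f"pics/{n}.png",cv2.resize(im,None,fx=s,fy=s,interpolation=cv2.INTER_CUBIC))
def pose():
    s=env.state(); return s
def T(s):
    from scipy.spatial.transform import Rotation as R
    M=np.eye(4); M[:3,:3]=R.from_euler('xyz',s["tcp_rot"]).as_matrix(); M[:3,3]=s["eef_pos"]; return M
def ray(c,uv,M=None):
    K=np.array([[c["fx"],0,c["cx"]],[0,c["fy"],c["cy"]],[0,0,1.]])
    p=cv2.undistortPoints(np.array(uv,float).reshape(-1,1,2),K,np.array(c["dist"],float)).reshape(-1,2)
    d=np.c_[p,np.ones(len(p))]
    if "rvec" in c:
        R=cv2.Rodrigues(np.array(c["rvec"],float))[0]; t=np.array(c["tvec"],float).ravel()
        return -R.T@t, d@R
    W=M@np.array(c["tool_from_camera"]); return W[:3,3], d@W[:3,:3].T
def atz(c,uv,z,M=None):
    o,d=ray(c,uv,M); return o+d*((z-o[2])/d[:,2])[:,None]
E
python3 - <<'E'
from h import *
s=env.state(); print({k:np.round(v,3) for k,v in s.items()})
c=env.read_camera("top"); save(c,"top"); np.save("top.npy",c,allow_pickle=True)
E
```

```text
pics
{'t': np.float64(0.0), 'joints': array([ 1.241,  0.492,  1.559,  0.   ,  1.092, -0.106]), 'qvel': array([ 0.002, -0.001,  0.001,  0.001,  0.   , -0.001]), 'tau': array([ 2.0000e-03, -6.1263e+01, -2.5819e+01,  6.9000e-02,  4.8000e-02,
       -0.0000e+00]), 'eef_pos': array([138.606, 609.189, 214.049]), 'tcp_rot': array([-3.14 , -0.   ,  2.918]), 'ft_force': array([-0.335,  0.137,  0.306]), 'moment': array([-0.   ,  0.043, -0.049]), 'opening': np.float64(0.999)}
```

View pics/top.png

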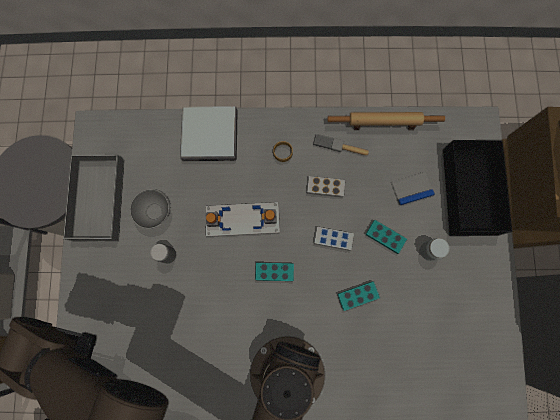

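The top view shows the round-pocket mould at about (326,186), the square one at (333,238) and the bed at (242,219). I'll enlarge the middle.

```bash
python3 - <<'E'
from h import *
c=np.load("top.npy",allow_pickle=True).item(); save(c,"top2",(190,120,360,260),4.5)
for uv in [(326,186),(333,238),(242,219),(270,215),(211,218),(283,151),(160,252),(150,208),(285,390)]: print(uv,np.round(atz(c,uv,20)[0]), c["range_z"][uv[1],uv[0]])
print(ray(c,(280,210))[0])
E
```

```text
(326, 186) [ 638. -141.   20.] 1505.7153
(333, 238) [ 453. -161.   20.] 1464.0531
(242, 219) [522. 154.  20.] 1495.4734
(270, 215) [535.  57.  20.] 1428.6654
(211, 218) [526. 263.  20.] 1435.5344
(283, 151) [769.  10.  20.] 1551.1158
(160, 252) [407. 438.  20.] 1380.2391
(150, 208) [563. 481.  20.] 1510.7064
(285, 390) [-47.   7.  20.] 1130.3217
[ 268.09569869   -7.11140031 1483.66032011]
```

View pics/top2.png

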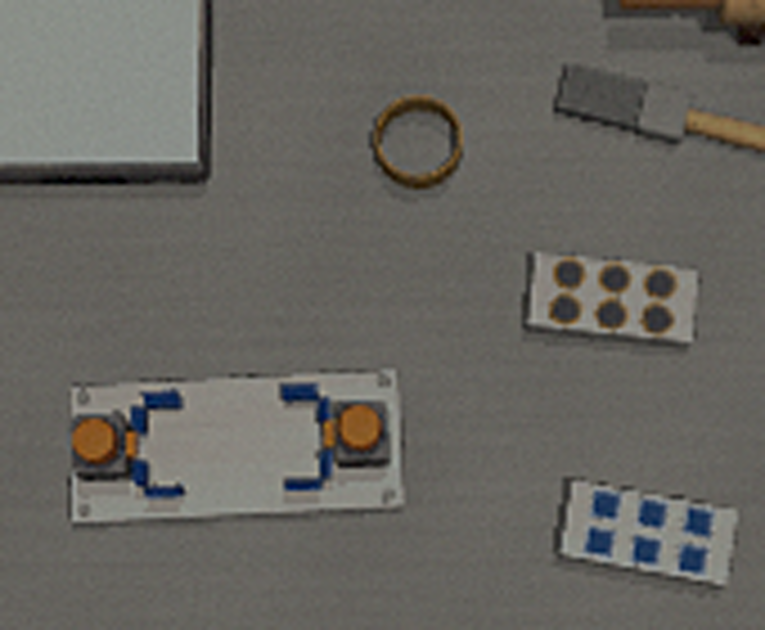

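```bash
python3 - <<'E'
from h import *
c=np.load("top.npy",allow_pickle=True).item()
f=lambda P:[(190+(x+.5)/4.5-.5,120+(y+.5)/4.5-.5) for x,y in P]
def rect(P,z):
    q=atz(c,f(P),z)[:,:2].astype(np.float32); r=cv2.minAreaRect(q); print(np.round(r,2) if 0 else r)
    l=(q[1]+q[2]-q[0]-q[3]); print(q.mean(0),"long axis deg",np.degrees(np.arctan2(-l[1],-l[0])),"yaw from +y",np.degrees(np.arctan2(l[0],-l[1])))
rect([(533,252),(697,270),(690,342),(527,326)],24)
rect([(71,385),(396,369),(403,507),(72,522)],14)
rect([(568,478),(738,510),(725,585),(560,556)],24)
print(atz(c,f([(94,439),(361,426)]),68))
# depth-based cap
for u,v in [(211,217),(270,214)]:
    o,d=ray(c,[(u,v)]); zz=np.median(c["range_z"][v-1:v+2,u-1:u+2]); print(o+d[0]*zz)
s=env.state(); print(c["tvec"] )
w=env.read_camera("wrist"); print(np.round(w["tool_from_camera"],3), w["fx"])
E
```

```text
((638.2263793945312, -138.970947265625), (129.62567138671875, 60.08586883544922), 83.15644073486328)
[ 638.59235 -139.34096] long axis deg 83.51929 yaw from +y -6.480703
((524.5155639648438, 155.46499633789062), (109.34862518310547, 257.05596923828125), 2.3339805603027344)
[524.3208  155.56844] long axis deg 92.41904 yaw from +y 2.419043
((453.0237121582031, -161.71475219726562), (132.58489990234375, 60.53657531738281), 78.85213470458984)
[ 453.24637 -162.82086] long axis deg 79.23309 yaw from +y -10.7669
[[520.32675799 256.25740143  68.        ]
 [529.09264603  55.09683937  68.        ]]
[519.95287058 253.59976829  73.2517109 ]
[528.57387042  54.18884141  75.94810473]
[  12.09678998  537.74404772 1408.49523533]
[[ 0.00000e+00 -9.55000e-01 -2.96000e-01  8.38390e+01]
 [ 1.00000e+00  1.00000e-03 -0.00000e+00  6.10000e-02]
 [ 0.00000e+00 -2.96000e-01  9.55000e-01 -1.68639e+02]
 [ 0.00000e+00  0.00000e+00  0.00000e+00  1.00000e+00]] 295.9918820526695
```

```bash
cat > go.py <<'E'
import sys
from h import *
x,y,z,yaw=map(float,sys.argv[1:5]); s=env.state(); M=T(s)
d=M[:3,:3].T@(np.array([x,y,z])-M[:3,3])/1000
t=-(np.radians(yaw)-s["tcp_rot"][2]); t=(t+np.pi)%(2*np.pi)-np.pi
print("shift",np.round(d,4),"turn",round(t,3),"tcp",np.round(s["eef_pos"],1),np.round(s["tcp_rot"],3),"j",np.round(s["joints"],2),"F",np.round(s["ft_force"],1),"op",round(float(s["opening"]),3),"t",round(float(s["t"]),1))
E
python3 go.py 638.4 -139.2 200 83.5
```

```text
shift [-0.6534 -0.6188  0.0146] turn 1.46 tcp [138.6 609.2 214.1] [-3.141 -0.     2.918] j [ 1.24  0.49  1.56  0.    1.09 -0.11] F [-0.9 -0.   0.1] op 1.001 t 0.1
```

```bash
r='[1,-0.653,-0.619,0.015,1.46]'; python3 -m pendant '[[[1,-0.653,-0.619,0.015,1.46],[1,-0.653,-0.619,0.015,1.46],[1,-0.653,-0.619,0.015,1.46],[1,-0.653,-0.619,0.015,1.46],[1,-0.653,-0.619,0.015,1.46],[1,-0.653,-0.619,0.015,1.46],[1,-0.653,-0.619,0.015,1.46],[1,-0.653,-0.619,0.015,1.46]]]'; python3 go.py 638.4 -139.2 200 83.5
```

```text
t: 0.9
eef_pos: [361.3, 274.9, 207.9]
tcp_rot: [3.142, -0.0, 1.712]
ft_force: [0.6, -0.8, 0.3]
opening: 1.001
shift [-0.449   0.2161  0.0079] turn 0.255 tcp [361.3 274.9 207.9] [ 3.142 -0.     1.712] j [0.5  0.26 1.97 0.   0.92 0.36] F [ 0.6 -0.8  0.3] op 1.001 t 0.9
```

```bash
python3 -m pendant '[[[1,-0.449,0.216,0.008,0.255],[1,-0.449,0.216,0.008,0.255],[1,-0.449,0.216,0.008,0.255],[1,-0.449,0.216,0.008,0.255],[1,-0.449,0.216,0.008,0.255],[1,-0.449,0.216,0.008,0.255],[1,-0.449,0.216,0.008,0.255],[1,-0.449,0.216,0.008,0.255]]]'; python3 go.py 638.4 -139.2 160 83.5
```

```text
t: 1.7
eef_pos: [585.7, -56.4, 201.3]
tcp_rot: [-3.141, -0.0, 1.462]
ft_force: [1.0, 0.9, 0.5]
opening: 0.997
shift [-0.0766  0.0614  0.0412] turn 0.005 tcp [585.7 -56.4 201.3] [-3.141 -0.     1.462] j [-0.21  0.45  1.67  0.    1.02 -0.1 ] F [1.  0.9 0.5] op 0.997 t 1.7
```

```bash
python3 -m pendant '[[[1,-0.076,0.061,0.041,0.005],[1,-0.076,0.061,0.041,0.005],[1,-0.076,0.061,0.041,0.005],[1,-0.076,0.061,0.041,0.005],[1,-0.076,0.061,0.041,0.005],[1,-0.076,0.061,0.041,0.005],[1,-0.076,0.061,0.041,0.005],[1,-0.076,0.061,0.041,0.005]]]'; python3 go.py 638.4 -139.2 160 83.5
python3 - <<'E'
from h import *
s=env.state(); c=env.read_camera("wrist"); c["M"]=T(s); save(c,"w1",None,1.4); np.save("w1.npy",c,allow_pickle=True)
E
```

```text
t: 2.5
eef_pos: [637.4, -135.8, 161.3]
tcp_rot: [3.141, 0.0, 1.459]
ft_force: [-0.3, 1.1, 0.1]
opening: 0.999
shift [-0.0033  0.0014  0.0013] turn 0.001 tcp [ 637.4 -135.8  161.3] [3.141 0.    1.459] j [-0.31  0.58  1.55  0.    1.01 -0.2 ] F [-0.3  1.1  0.1] op 0.999 t 2.5
```

View pics/w1.png

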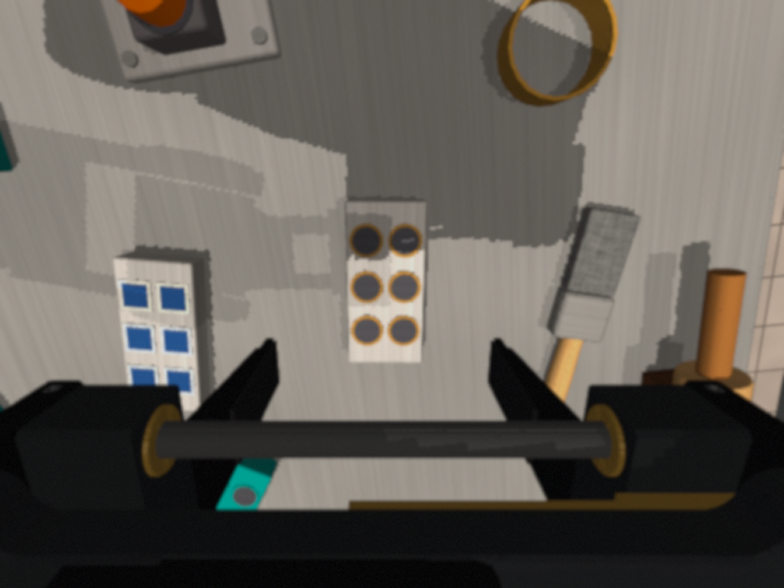

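Mould in wrist view: corners about (347,202), (426,202), (421,362), (349,362) in the ×1.4 picture; unobstructed.

```bash
python3 - <<'E'
from h import *
c=np.load("w1.npy",allow_pickle=True).item()
f=lambda P:[((x+.5)/1.4-.5,(y+.5)/1.4-.5) for x,y in P]
q=atz(c,f([(347,202),(426,202),(421,362),(349,362)]),24,c["M"])[:,:2]; print(q,q.mean(0),cv2.minAreaRect(q.astype(np.float32)))
l=q[0]+q[1]-q[2]-q[3]; print(np.degrees(np.arctan2(l[1],l[0])))
q=atz(c,f([(366,240),(404,240),(366,288),(403,288),(366,330),(403,330)]),24,c["M"])[:,:2];print(q.mean(0))
l=q[0]+q[1]-q[4]-q[5]; print(np.degrees(np.arctan2(l[1],l[0])))
E
python3 go.py 638.4 -139.2 8 83.5
```

```text
[[ 618.31492489  -73.59984065]
 [ 675.03027928  -79.95771332]
 [ 660.6756804  -206.53815001]
 [ 602.47577137 -199.99049153]] [ 639.12416398 -140.02154888] ((638.7531127929688, -139.97409057617188), (127.44384765625, 58.56703567504883), 83.53012084960938)
83.19357383258462
[ 638.30221066 -140.13903016]
83.36435720548953
shift [-0.0031  0.0012  0.1531] turn 0.001 tcp [ 637.4 -135.9  161.1] [3.141 0.    1.459] j [-0.31  0.58  1.55  0.    1.01 -0.2 ] F [-0.5  0.3  0. ] op 1.003 t 2.5
```

```bash
python3 -m pendant '[[[1,-0.0037,0.0010,0.05,0.003],[1,-0.0037,0.001,0.10,0.003],[1,-0.0037,0.001,0.11,0.003],[1,-0.0037,0.001,0.12,0.003],[1,-0.0037,0.001,0.12,0.003],[1,-0.0037,0.001,0.12,0.003],[1,-0.0037,0.001,0.12,0.003],[1,-0.0037,0.001,0.12,0.003]]]'; python3 go.py 638.5 -139.7 6 83.4
```

```text
t: 3.35
eef_pos: [638.5, -140.4, 41.9]
tcp_rot: [3.14, 0.0, 1.455]
ft_force: [0.6, -0.3, -0.3]
opening: 1.003
shift [ 0.0007 -0.0002  0.0359] turn -0.001 tcp [ 638.5 -140.4   41.9] [3.14  0.    1.455] j [-0.32  0.73  1.63  0.    0.78 -0.2 ] F [ 0.6 -0.3 -0.3] op 1.003 t 3.4
```

```bash
python3 -m pendant '[[[1,0.0005,0,0.015,0],[1,0.0005,0,0.03,0],[1,0.0005,0,0.036,0],[1,0.0005,0,0.036,0],[0.55,0.0005,0,0.036,0],[0.5,0.0005,0,0.036,0],[0.5,0.0005,0,0.036,0],[0.5,0.0005,0,0.036,0]]]'; python3 go.py 638.5 -139.7 6 83.4;  python3 -m pendant '[[[0.5,0,0,0,0],[0.5,0,0,0,0],[0.5,0,0,0,0],[0.5,0,0,0,0],[0.5,0,0,-0.003,0],[0.5,0,0,-0.006,0],[0.5,0,0,-0.012,0],[0.5,0,0,-0.018,0]]]'; python3 go.py 638.5 -139.7 6 83.4
```

```text
t: 4.15
eef_pos: [638.2, -139.8, 4.9]
tcp_rot: [3.141, -0.0, 1.455]
ft_force: [-0.4, 0.4, 0.7]
opening: 0.722
shift [ 0.0002  0.0003 -0.0011] turn -0.001 tcp [ 638.2 -139.8    4.9] [ 3.141 -0.     1.455] j [-0.32  0.78  1.65  0.    0.72 -0.2 ] F [-0.4  0.4  0.7] op 0.722 t 4.2
t: 4.95
eef_pos: [637.9, -139.8, 22.8]
tcp_rot: [-3.141, -0.0, 1.455]
ft_force: [0.9, -0.3, -4.6]
opening: 0.629
shift [0.0001 0.0006 0.0168] turn -0.001 tcp [ 637.9 -139.8   22.8] [-3.141 -0.     1.455] j [-0.32  0.75  1.64  0.    0.75 -0.2 ] F [ 0.9 -0.3 -4.6] op 0.629 t 5.0
```

```bash
python3 -m pendant '[[[0.5,0,0,-0.03,0],[0.5,0,0,-0.06,0],[0.5,0,0,-0.09,0],[0.5,0,0,-0.11,0],[0.5,0,0,-0.125,0],[0.5,0,0,-0.135,0],[0.5,0,0,-0.137,0],[0.5,0,0,-0.137,0]]]'; python3 go.py 524.4 155.5 160 92.4
```

```text
t: 5.75
eef_pos: [637.8, -139.8, 159.0]
tcp_rot: [-3.141, -0.0, 1.455]
ft_force: [0.3, -0.3, -5.4]
opening: 0.631
shift [ 0.2801 -0.1469 -0.0008] turn -0.158 tcp [ 637.8 -139.8  159. ] [-3.141 -0.     1.455] j [-0.32  0.59  1.54  0.    1.01 -0.2 ] F [ 0.3 -0.3 -5.4] op 0.631 t 5.8
```

```bash
python3 -m pendant '[[[0.5,0.020,-0.0105,0,0],[0.5,0.06,-0.0315,0,-0.03],[0.5,0.1,-0.0525,0,-0.06],[0.5,0.14,-0.0735,0,-0.09],[0.5,0.18,-0.0945,0,-0.12],[0.5,0.22,-0.1155,0,-0.15],[0.5,0.25,-0.131,0,-0.158],[0.5,0.27,-0.1415,0,-0.158]]]'; python3 go.py 524.4 155.5 160 92.4
```

```text
t: 6.55
eef_pos: [527.2, 146.8, 158.6]
tcp_rot: [-3.14, -0.0, 1.615]
ft_force: [0.5, -0.4, -4.2]
opening: 0.633
shift [ 0.0088 -0.0025 -0.0014] turn 0.002 tcp [527.2 146.8 158.6] [-3.14  -0.     1.615] j [0.15 0.45 1.81 0.   0.88 0.11] F [ 0.5 -0.4 -4.2] op 0.633 t 6.5
```

```bash
python3 -m pendant '[[[0.5,0.006,-0.001,0.01,0.002],[0.5,0.009,-0.0025,0.02,0.002],[0.5,0.009,-0.0025,0.03,0.002],[0.5,0.009,-0.0025,0.03,0.002],[0.5,0.009,-0.0025,0.03,0.002],[0.5,0.009,-0.0025,0.03,0.002],[0.5,0.009,-0.0025,0.03,0.002],[0.5,0.009,-0.0025,0.03,0.002]]]'; python3 go.py 524.4 155.5 60 92.4
python3 - <<'E'
from h import *
s=env.state(); c=env.read_camera("wrist"); c["M"]=T(s); save(c,"w2",None,1.4); np.save("w2.npy",c,allow_pickle=True)
E
```

```text
t: 7.35
eef_pos: [526.1, 153.5, 129.9]
tcp_rot: [3.141, -0.0, 1.61]
ft_force: [-0.1, -0.1, -5.1]
opening: 0.628
shift [ 0.0021 -0.0016  0.0699] turn -0.002 tcp [526.1 153.5 129.9] [ 3.141 -0.     1.61 ] j [0.16 0.49 1.84 0.   0.81 0.12] F [-0.1 -0.1 -5.1] op 0.628 t 7.3
```

View pics/w2.png

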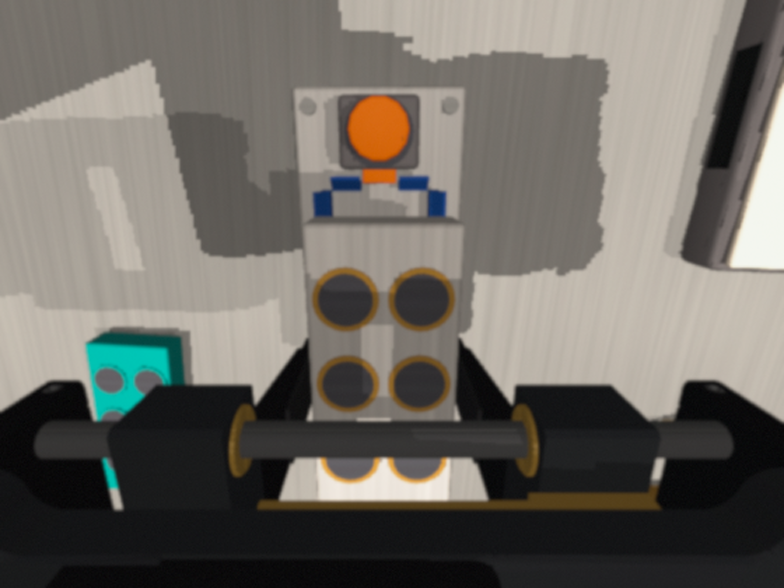

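Cap (379,128), bed far corners (295,89)/(464,88), mould far top edge (307,223)–(462,223). I'll compare them in the bed frame.

```bash
python3 - <<'E'
from h import *
c=np.load("w2.npy",allow_pickle=True).item()
f=lambda P:[((x+.5)/1.4-.5,(y+.5)/1.4-.5) for x,y in P]
M=c["M"]; b=M[:3,3]
u=np.array([np.cos(np.radians(92.4)),np.sin(np.radians(92.4))]); n=np.array([u[1],-u[0]])
C=np.array([524.4,155.5])
for nm,P,z in [("bedcorn",[(295,89),(464,88)],14),("housing top far corners",[(339,95),(418,95)],50),("housing near",[(341,168),(418,168)],50),("cap",[(379,128)],72),("mould far",[(307,223),(462,223)],b[2]+19.1),("pockets",[(346,300),(422,299),(348,384),(420,384)],b[2]+19.1),("guide endouter",[(332,178),(428,178)],39)]:
    q=atz(c,f(P),z,M)[:,:2]; print(nm,"bed n,u:",np.round(np.c_[(q-C)@n,(q-C)@u],1).tolist(),"rel tcp n,u",np.round(np.c_[(q-b[:2])@n,(q-b[:2])@u],1).tolist())
E
```

```text
bedcorn bed n,u: [[-52.8, 128.2], [52.3, 128.6]] rel tcp n,u [[-54.4, 130.3], [50.7, 130.7]]
housing top far corners bed n,u: [[-22.1, 119.3], [21.0, 119.2]] rel tcp n,u [[-23.7, 121.4], [19.4, 121.3]]
housing near bed n,u: [[-22.2, 81.2], [21.9, 81.2]] rel tcp n,u [[-23.8, 83.3], [20.3, 83.3]]
cap bed n,u: [[-0.2, 100.7]] rel tcp n,u [[-1.8, 102.8]]
mould far bed n,u: [[-25.5, 62.7], [30.1, 62.6]] rel tcp n,u [[-27.0, 64.8], [28.5, 64.7]]
pockets bed n,u: [[-12.3, 33.6], [16.5, 34.0], [-12.5, -2.1], [16.6, -2.1]] rel tcp n,u [[-13.9, 35.7], [14.9, 36.1], [-14.1, 0.0], [15.0, -0.0]]
guide endouter bed n,u: [[-28.9, 75.5], [28.9, 75.4]] rel tcp n,u [[-30.5, 77.6], [27.4, 77.5]]
```

```bash
python3 go.py 523.7 155.9 48 92.4; python3 -m pendant '[[[0.5,0.0025,-0.0023,0.02,-0.002],[0.5,0.0025,-0.0023,0.04,-0.002],[0.5,0.0025,-0.0023,0.06,-0.002],[0.5,0.0025,-0.0023,0.075,-0.002],[0.5,0.0025,-0.0023,0.081,-0.002],[0.5,0.0025,-0.0023,0.082,-0.002],[0.5,0.0025,-0.0023,0.082,-0.002],[0.5,0.0025,-0.0023,0.082,-0.002]]]'; python3 go.py 523.7 155.9 20 92.4
```

```text
shift [ 0.0024 -0.0022  0.0818] turn -0.002 tcp [526.  153.5 129.8] [ 3.141 -0.     1.611] j [0.16 0.49 1.84 0.   0.81 0.12] F [ 0.4 -0.1 -3.4] op 0.63 t 7.4
t: 8.2
eef_pos: [523.9, 156.1, 48.3]
tcp_rot: [3.14, -0.0, 1.613]
ft_force: [-0.2, 0.2, -4.2]
opening: 0.631
shift [-0.0002 -0.0002  0.0283] turn 0.0 tcp [523.9 156.1  48.3] [ 3.14  -0.     1.613] j [0.17 0.61 1.9  0.   0.63 0.13] F [-0.2  0.2 -4.2] op 0.631 t 8.2
```

```bash
python3 -m pendant '[[[0.5,0,0,0.004,0],[0.5,0,0,0.008,0],[0.5,0,0,0.011,0],[0.5,0,0,0.014,0],[0.5,0,0,0.016,0],[0.5,0,0,0.018,0],[0.5,0,0,0.019,0],[0.5,0,0,0.019,0]]]'; python3 go.py 523.7 155.9 20 92.4
```

```text
t: 9.0
eef_pos: [523.4, 156.0, 28.4]
tcp_rot: [-3.141, -0.0, 1.613]
ft_force: [0.5, 0.2, -4.7]
opening: 0.628
shift [-0.0002  0.0003  0.0084] turn 0.0 tcp [523.4 156.   28.4] [-3.141 -0.     1.613] j [0.17 0.64 1.91 0.   0.59 0.13] F [ 0.5  0.2 -4.7] op 0.628 t 9.0
```

```bash
python3 -m pendant '[[[0.5,0,0,0.002,0],[0.5,0,0,0.004,0],[0.5,0,0,0.005,0],[0.5,0,0,0.006,0],[0.5,0,0,0.007,0],[0.5,0,0,0.008,0],[0.5,0,0,0.0085,0],[0.5,0,0,0.0085,0]]]'; python3 go.py 523.7 155.9 19 92.4
```

```text
t: 9.8
eef_pos: [523.4, 156.1, 20.0]
tcp_rot: [-3.142, -0.0, 1.613]
ft_force: [0.1, -0.1, -4.7]
opening: 0.629
shift [-0.0002  0.0003  0.001 ] turn 0.0 tcp [523.4 156.1  20. ] [-3.142 -0.     1.613] j [0.17 0.66 1.92 0.   0.57 0.13] F [ 0.1 -0.1 -4.7] op 0.629 t 9.8
```

```bash
python3 -m pendant '[[[0.5,0,0,0.0003,0],[0.5,0,0,0.0006,0],[0.5,0,0,0.0009,0],[0.5,0,0,0.0012,0],[0.5,0,0,0.0014,0],[0.5,0,0,0.0014,0],[0.5,0,0,0.0014,0],[0.5,0,0,0.0014,0]]]'; python3 go.py 523.7 155.9 19 92.4
```

```text
t: 10.6
eef_pos: [523.5, 156.0, 18.8]
tcp_rot: [3.141, -0.0, 1.613]
ft_force: [-0.8, 0.2, -0.7]
opening: 0.63
shift [-0.0002  0.0002 -0.0002] turn 0.0 tcp [523.5 156.   18.8] [ 3.141 -0.     1.613] j [0.17 0.66 1.92 0.   0.56 0.13] F [-0.8  0.2 -0.7] op 0.63 t 10.6
```

The weight has come off the wrist, so the mould is down. Releasing and rising.

```bash
python3 -m pendant '[[[0.68,0,0,0,0],[0.75,0,0,0,0],[0.85,0,0,0,0],[0.9,0,0,0,0],[0.9,0,0,0,0],[0.9,0,0,0,0],[0.9,0,0,-0.01,0],[0.9,0,0,-0.03,0]]]';python3 -m pendant '[[[0.9,0,0,-0.03,0],[0.9,0,0,-0.06,0],[0.9,0,0,-0.09,0],[0.9,0,0,-0.11,0],[0.9,0,0,-0.115,0],[0.9,0,0,-0.115,0],[0.9,0,0,-0.115,0],[0.9,0,0,-0.115,0]]]'; python3 go.py 520 256 110 92.4
python3 - <<'E'
from h import *
s=env.state(); c=env.read_camera("wrist"); c["M"]=T(s); save(c,"w3",None,1.4); np.save("w3.npy",c,allow_pickle=True)
E
```

```text
t: 11.4
eef_pos: [522.8, 155.9, 48.5]
tcp_rot: [-3.139, 0.0, 1.613]
ft_force: [0.0, 0.1, 0.0]
opening: 0.902
t: 12.2
eef_pos: [523.0, 155.9, 162.5]
tcp_rot: [-3.14, 0.0, 1.613]
ft_force: [0.2, -0.9, -0.1]
opening: 0.899
shift [0.1001 0.0013 0.0525] turn 0.0 tcp [523.  155.9 162.5] [-3.14   0.     1.613] j [0.17 0.44 1.81 0.   0.89 0.13] F [ 0.2 -0.9 -0.1] op 0.899 t 12.2
```

View pics/w3.png

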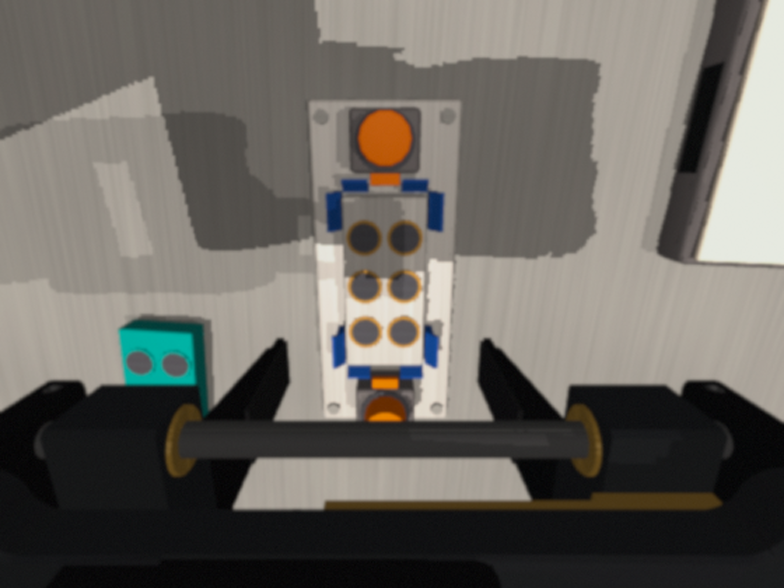

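Mould lies between the guides, (386,280) about centre, both caps still up at (386,137) and (386,408). Now cap heights from depth.

```bash
python3 - <<'E'
from h import *
c=np.load("w3.npy",allow_pickle=True).item(); M=c["M"]
for nm,(x,y) in dict(L=(386,137),R=(386,405),mould=(386,265),base=(440,300),base2=(330,300)).items():
    u,v=int(x/1.4),int(y/1.4); o,d=ray(c,[(u,v)],M); p=c["range_z"][v-2:v+3,u-2:u+3]; print(nm,np.round(o+d[0]*np.median(p),1),p.std())
E
python3 go.py 520 255.7 100 92.4
```

```text
L [519.9 256.9  73.2] 0.82240987
R [528.   71.6  61.9] 2.708364
mould [523.7 171.7  36.3] 0.73660856
base [569.3 139.3  12.8] 1.1066558
base2 [480.1 135.5  12.9] 0.92454296
shift [0.0998 0.0012 0.0626] turn 0.0 tcp [523.1 156.  162.6] [-3.14   0.     1.613] j [0.17 0.44 1.81 0.   0.89 0.13] F [ 0.   0.5 -0.1] op 0.902 t 12.2
```

```bash
python3 -m pendant '[[[0,0.03,0,0,0],[0,0.07,0.001,0.01,0],[0,0.1,0.001,0.03,0],[0,0.1,0.001,0.05,0],[0,0.1,0.001,0.06,0],[0,0.1,0.001,0.07,0],[0,0.1,0.001,0.076,0],[0,0.1,0.001,0.076,0]]]'; python3 go.py 520 255.7 76 92.4
```

```text
t: 13.05
eef_pos: [520.3, 255.4, 87.2]
tcp_rot: [-3.141, 0.0, 1.612]
ft_force: [0.6, -0.4, 0.4]
opening: 0.284
shift [ 0.0003 -0.0003  0.0112] turn -0.001 tcp [520.3 255.4  87.2] [-3.141  0.     1.612] j [0.34 0.58 1.8  0.   0.76 0.3 ] F [ 0.6 -0.4  0.4] op 0.284 t 13.1
```

```bash
python3 -m pendant '[[[0,0,0,0.001,0],[0,0,0,0.003,0],[0,0,0,0.005,0],[0,0,0,0.007,0],[0,0,0,0.009,0],[0,0,0,0.0095,0],[0,0,0,0.010,0],[0,0,0,0.010,0]]]'; python3 -m pendant '[[[0,0,0,0.0005,0],[0,0,0,0.001,0],[0,0,0,0.0015,0],[0,0,0,0.002,0],[0,0,0,0.002,0],[0,0,0,0.002,0],[0,0,0,0.002,0],[0,0,0,0.002,0]]]'; python3 go.py 520 255.7 76 92.4
```

```text
t: 13.85
eef_pos: [520.3, 256.0, 77.6]
tcp_rot: [-3.142, -0.0, 1.613]
ft_force: [-0.1, -0.3, -0.1]
opening: 0.003
t: 14.65
eef_pos: [520.3, 256.0, 75.7]
tcp_rot: [3.142, -0.0, 1.613]
ft_force: [-0.5, -0.2, -0.0]
opening: 0.007
shift [-0.0003 -0.0003 -0.0003] turn 0.0 tcp [520.3 256.   75.7] [ 3.142 -0.     1.613] j [0.34 0.6  1.8  0.   0.74 0.3 ] F [-0.5 -0.2 -0. ] op 0.007 t 14.7
```

```bash
python3 -m pendant '[[[0,0,0,0.0003,0],[0,0,0,0.0006,0],[0,0,0,0.0009,0],[0,0,0,0.0012,0],[0,0,0,0.0015,0],[0,0,0,0.0015,0],[0,0,0,0.0015,0],[0,0,0,0.0015,0]]]'; python3 -m pendant '[[[0,0,0,0.0003,0],[0,0,0,0.0006,0],[0,0,0,0.0009,0],[0,0,0,0.0012,0],[0,0,0,0.0015,0],[0,0,0,0.0015,0],[0,0,0,0.0015,0],[0,0,0,0.0015,0]]]'
```

```text
t: 15.45
eef_pos: [520.3, 256.0, 74.2]
tcp_rot: [3.141, -0.0, 1.613]
ft_force: [-0.3, -0.3, 2.9]
opening: 0.005
t: 16.25
eef_pos: [520.3, 256.0, 72.9]
tcp_rot: [3.141, -0.0, 1.613]
ft_force: [-1.5, -0.4, 7.5]
opening: 0.005
```

```bash
python3 -m pendant '[[[0,0,0,0.0003,0],[0,0,0,0.0006,0],[0,0,0,0.0009,0],[0,0,0,0.0012,0],[0,0,0,0.0015,0],[0,0,0,0.0015,0],[0,0,0,0.0015,0],[0,0,0,0.0015,0]]]'; python3 -m pendant '[[[0,0,0,0.0003,0],[0,0,0,0.0006,0],[0,0,0,0.0009,0],[0,0,0,0.0012,0],[0,0,0,0.0015,0],[0,0,0,0.0015,0],[0,0,0,0.0015,0],[0,0,0,0.0015,0]]]'
```

```text
t: 17.05
eef_pos: [520.4, 256.0, 71.5]
tcp_rot: [3.141, -0.0, 1.613]
ft_force: [-3.0, -1.0, 8.0]
opening: 0.006
t: 17.85
eef_pos: [520.3, 256.0, 69.6]
tcp_rot: [3.141, -0.0, 1.613]
ft_force: [0.2, -0.2, 3.5]
opening: -0.0
```

Past the peak, fading. A little further to snap.

```bash
python3 -m pendant '[[[0,0,0,0.0003,0],[0,0,0,0.0006,0],[0,0,0,0.0009,0],[0,0,0,0.0012,0],[0,0,0,0.0015,0],[0,0,0,0.0015,0],[0,0,0,0.0015,0],[0,0,0,0.0015,0]]]'; python3 -m pendant '[[[0,0,0,0.0002,0],[0,0,0,0.0003,0],[0,0,0,0.0004,0],[0,0,0,0.0005,0],[0,0,0,0.0005,0],[0,0,0,0.0005,0],[0,0,0,0.0005,0],[0,0,0,0.0005,0]]]'
```

```text
t: 18.65
eef_pos: [520.3, 256.0, 68.2]
tcp_rot: [3.142, -0.0, 1.613]
ft_force: [-0.7, 0.1, -0.1]
opening: 0.003
t: 19.45
eef_pos: [520.3, 256.0, 67.7]
tcp_rot: [3.142, -0.0, 1.613]
ft_force: [0.9, -0.2, -0.5]
opening: 0.002
```

Force is gone; it should have snapped. Rising and going to the right cap, with a look at the left on the way.

```bash
python3 -m pendant '[[[0,0,0,-0.02,0],[0,0,0,-0.05,0],[0,-0.04,0,-0.07,0],[0,-0.08,0,-0.07,0],[0,-0.12,0,-0.07,0],[0,-0.16,0,-0.07,0],[0,-0.19,0,-0.06,0],[0,-0.2,0,-0.05,0]]]'; python3 go.py 528.4 55.9 100 92.4
python3 - <<'E'
from h import *
s=env.state(); c=env.read_camera("wrist"); c["M"]=T(s); save(c,"w4",None,1.4); np.save("w4.npy",c,allow_pickle=True)
E
```

```text
t: 20.25
eef_pos: [528.9, 53.9, 117.6]
tcp_rot: [3.141, 0.0, 1.61]
ft_force: [0.1, 0.5, -0.2]
opening: 0.006
shift [ 0.002  -0.0004  0.0176] turn -0.002 tcp [528.9  53.9 117.6] [3.141 0.    1.61 ] j [-0.02  0.49  1.89 -0.    0.76 -0.06] F [ 0.1  0.5 -0.2] op 0.006 t 20.2
```

View pics/w4.png

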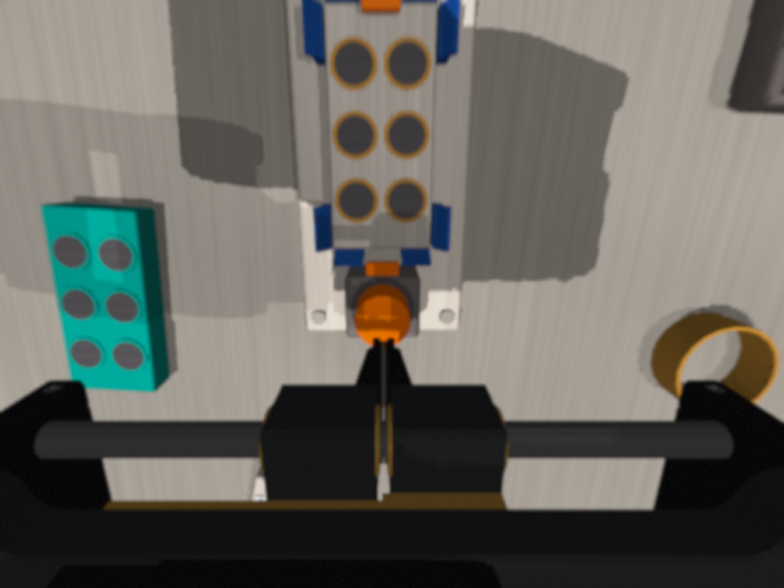

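The left jaw at (380,5) now covers the mould's end, so the left clip snapped; the right jaw at (382,268) is still back. On to the right cap, expected at about 77 mm.

```bash
python3 -m pendant '[[[0,0.0015,0,0.01,0],[0,0.0015,0,0.02,0],[0,0.0015,0,0.03,0],[0,0.0015,0,0.034,0],[0,0.0015,0,0.036,0],[0,0.0015,0,0.0375,0],[0,0.0015,0,0.0375,0],[0,0.0015,0,0.0375,0]]]';  python3 go.py 528.4 55.9 77 92.4; python3 -m pendant '[[[0,0,0,0.0003,0],[0,0,0,0.0006,0],[0,0,0,0.0009,0],[0,0,0,0.0012,0],[0,0,0,0.0015,0],[0,0,0,0.0015,0],[0,0,0,0.0015,0],[0,0,0,0.0015,0]]]'
```

```text
t: 21.1
eef_pos: [528.7, 57.7, 80.4]
tcp_rot: [3.141, -0.0, 1.613]
ft_force: [-0.7, 0.2, 0.7]
opening: 0.004
shift [-0.0018 -0.0004  0.0034] turn 0.0 tcp [528.7  57.7  80.4] [ 3.141 -0.     1.613] j [-0.02  0.54  1.92  0.    0.68 -0.06] F [-0.7  0.2  0.7] op 0.004 t 21.1
t: 21.9
eef_pos: [528.6, 57.7, 78.7]
tcp_rot: [3.142, -0.0, 1.613]
ft_force: [0.4, -0.1, -1.0]
opening: 0.003
```

```bash
python3 -m pendant '[[[0,-0.0018,0,0,0],[0,-0.0018,0,0.0003,0],[0,-0.0018,0,0.0006,0],[0,-0.0018,0,0.0009,0],[0,-0.0018,0,0.0012,0],[0,-0.0018,0,0.0015,0],[0,-0.0018,0,0.0015,0],[0,-0.0018,0,0.0015,0]]]'; python3 -m pendant '[[[0,0,0,0.0003,0],[0,0,0,0.0006,0],[0,0,0,0.0009,0],[0,0,0,0.0012,0],[0,0,0,0.0015,0],[0,0,0,0.0015,0],[0,0,0,0.0015,0],[0,0,0,0.0015,0]]]'
```

```text
t: 22.7
eef_pos: [528.7, 55.9, 77.1]
tcp_rot: [-3.142, -0.0, 1.613]
ft_force: [0.0, 0.5, 0.7]
opening: 0.003
t: 23.5
eef_pos: [528.7, 55.9, 75.6]
tcp_rot: [-3.142, -0.0, 1.613]
ft_force: [-0.5, -0.3, 0.2]
opening: 0.001
```

```bash
python3 -m pendant '[[[0,0,0,0.0003,0],[0,0,0,0.0006,0],[0,0,0,0.0009,0],[0,0,0,0.0012,0],[0,0,0,0.0015,0],[0,0,0,0.0015,0],[0,0,0,0.0015,0],[0,0,0,0.0015,0]]]'; python3 -m pendant '[[[0,0,0,0.0003,0],[0,0,0,0.0006,0],[0,0,0,0.0009,0],[0,0,0,0.0012,0],[0,0,0,0.0015,0],[0,0,0,0.0015,0],[0,0,0,0.0015,0],[0,0,0,0.0015,0]]]'
```

```text
t: 24.3
eef_pos: [528.7, 55.9, 74.2]
tcp_rot: [3.142, -0.0, 1.613]
ft_force: [-0.4, 0.3, 1.3]
opening: 0.004
t: 25.1
eef_pos: [528.7, 55.9, 72.9]
tcp_rot: [3.141, -0.0, 1.613]
ft_force: [-2.3, -0.1, 7.3]
opening: 0.006
```

```bash
python3 -m pendant '[[[0,0,0,0.0003,0],[0,0,0,0.0006,0],[0,0,0,0.0009,0],[0,0,0,0.0012,0],[0,0,0,0.0015,0],[0,0,0,0.0015,0],[0,0,0,0.0015,0],[0,0,0,0.0015,0]]]'; python3 -m pendant '[[[0,0,0,0.0003,0],[0,0,0,0.0006,0],[0,0,0,0.0009,0],[0,0,0,0.0012,0],[0,0,0,0.0015,0],[0,0,0,0.0015,0],[0,0,0,0.0015,0],[0,0,0,0.0015,0]]]'
```

```text
t: 25.9
eef_pos: [528.7, 55.9, 71.7]
tcp_rot: [3.141, -0.0, 1.613]
ft_force: [-3.0, -0.1, 9.7]
opening: 0.001
t: 26.7
eef_pos: [528.8, 55.9, 70.1]
tcp_rot: [3.141, -0.0, 1.613]
ft_force: [-2.3, -0.5, 7.9]
opening: 0.004
```

```bash
python3 -m pendant '[[[0,0,0,0.0003,0],[0,0,0,0.0006,0],[0,0,0,0.0009,0],[0,0,0,0.0012,0],[0,0,0,0.0015,0],[0,0,0,0.0015,0],[0,0,0,0.0015,0],[0,0,0,0.0015,0]]]'; python3 -m pendant '[[[0,0,0,0.0002,0],[0,0,0,0.0003,0],[0,0,0,0.0004,0],[0,0,0,0.0005,0],[0,0,0,0.0006,0],[0,0,0,0.0006,0],[0,0,0,0.0006,0],[0,0,0,0.0006,0]]]'
```

```text
t: 27.5
eef_pos: [528.6, 55.9, 68.0]
tcp_rot: [-3.141, -0.0, 1.613]
ft_force: [0.1, 0.7, -0.3]
opening: 0.006
t: 28.3
eef_pos: [528.7, 55.9, 67.5]
tcp_rot: [3.142, -0.0, 1.613]
ft_force: [-0.6, -0.0, -0.7]
opening: 0.006
```

Force vanished again. Lifting clear, then a last look.

```bash
python3 -m pendant '[[[0,0,0,-0.03,0],[0,0,0,-0.07,0],[0,0,0,-0.11,0],[0,0,0,-0.15,0],[0,0.02,0,-0.18,0],[0,0.02,0,-0.2,0],[0,0.02,0,-0.2,0],[0,0.02,0,-0.2,0]]]'
python3 - <<'E'
from h import *
s=env.state(); c=env.read_camera("wrist"); M=T(s); save(c,"w5",None,1.4)
print(s["ft_force"],s["t"])
t=env.read_camera("top"); d=cv2.absdiff(t["image"],np.load("top.npy",allow_pickle=True).item()["image"])
np.save("w5.npy",dict(c,M=M),allow_pickle=True)
E
```

```text
t: 29.1
eef_pos: [527.6, 75.8, 267.1]
tcp_rot: [-3.141, -0.0, 1.613]
ft_force: [0.4, 0.7, -0.5]
opening: 0.003
[ 0.44778264  0.72930509 -0.47694651] 29.1
```

View pics/w5.png

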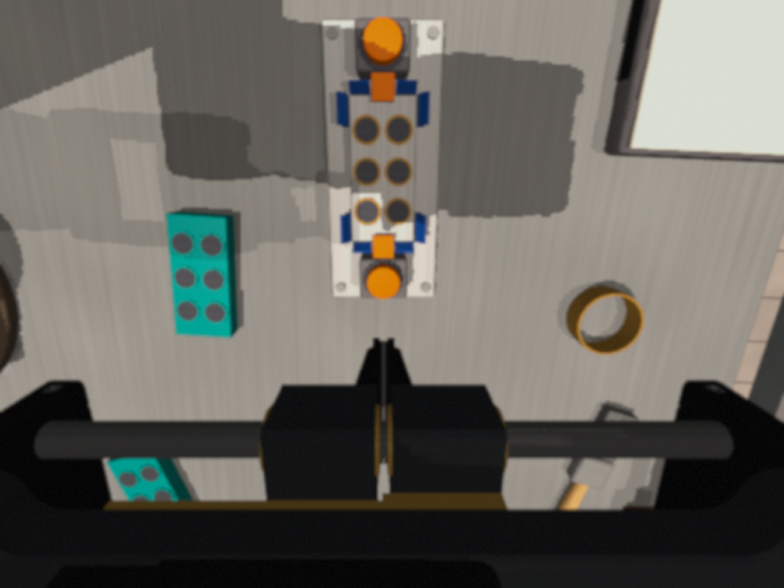

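Both jaws, at (383,88) and (383,246), are out over the ends of the mould. It sits square between the guides, and the robot is clear.

```bash
python3 -c "
from cell import env
env.job_done()"
```

```text
the job is handed in; nothing more can be done
```

The round-pocket mould is in the bed and both clips are snapped down. I handed the job in at about 29 s, and it reported no verdict.

- **Mould:** I lowered it between the guides until its weight came off the wrist force reading, at TCP 18.8 mm, which is where it should sit. After I let go, depth put its top at about 36 mm, or 38 mm allowing for the depth camera's roughly 1.2 mm low reading. Both caps were still up then.
- **Caps:** I felt both at about 74.4 mm. The highest readings were about 8 N on the left and 10 N on the right, though forces were only read at the end of each short move. Both forces then dropped to zero. The right cap was lower than the 77 mm I expected from the top camera, so I found it by feel.
- **Last look:** The final wrist picture shows both jaws out over the mould's ends and the mould square between the guides. The robot was clear, with no force on the wrist.
- **Not checked:** I didn't measure the cap travel directly. I took the snaps from the force drop and the jaw positions. I also didn't measure the other things for movement, but nothing touched them on the paths I took.

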